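Press a stone cassette down and slide it under the leaf spring of a gem reader

ROBOT

A 6-joint arm with a two-finger parallel gripper is mounted at the origin on the work surface. World frame = base frame: x ahead of the robot, y to its left, z up, the work surface at z = 0. Lengths are in mm, angles in rad, forces in N, time in s.
With the tool pointing down it reaches from about 350 to 975 mm from the base axis. Payload 7.1 kg.
Tool frame: the origin (TCP) lies on the centre line of the jaws, within the pads' length; the fingertips stand 8 mm ahead of it and the grasp point (between the pads) lies 11 mm behind it; x points along the fingers, z is the direction in which the jaws open and shut, and the axes are right-handed (so a half turn about x gives the same grasp; the last joint's range is limited). The gripper opens to 88 mm and grips with 3 to 60 N. Pads are 20 mm wide; open, the fingers measure 115 mm over their backs; the gripper's body (75 mm by 178 mm) begins 61 mm behind the grasp point.
Start: joints at [-1.366, 0.423, 1.63, -0, 1.089, -0.019], TCP at [138.73, -609.392, 230.675] pointing down, gripper open.
Joint ranges: [-3, 3], [-0.9, 2.11], [0.09, 2.58], [-1.31, 4.45], [0.11, 2.69], [-2.54, 2.54]. Speed limits (rad/s): [2.39, 2.39, 3.01, 3.14, 3.14, 3.14].

INTERFACE

Orientations are given as a rotation vector (axis times angle).
In Python, from workcell import status, get_image, camera_params, close_job gives the robot as it stands. The module is installed in compiled form; this text tells all that it offers.
- The arm moves only by the tool apply_moves, never from a script. Its argument "increments" is a list of rows, each a list of 7 numbers: the closure in counts, from 0 (fully open) to 255 (shut), then the shift along the tool's x, y, z in mm, then the turn, a rotation vector about the tool's x, y, z in degrees. A call has exactly 8 rows; each row shifts and turns the commanded pose from where the row before left it, along the tool's axes as they then stand; what a row does not reach is not made up. A row lasts 1/8 s, in which the tool goes at most 62.5 mm and 10.7 degrees, less where a joint would pass 70% of its speed; a pose out of reach is approached as far as the arm can. A call with a gripper value outside its range is refused whole. The fingers move at their own pace and stop on an object; the grip force is fixed at half the most. Time passes only in rows, so rows that do not move let the fingers close, or fill a call up. It gives the time, the measured TCP pose, the force and the opening at its end, in the units of the state.
- status.get_obs(): the state, without advancing time (a new reading comes with each control period).
- get_image(name): name is "scene" or "top" or "wrist"; returns the picture (400x640x3 uint8, red, green, blue); there is no depth.
- camera_params(name): a dict with "camera_matrix" (3x3 intrinsics, pixels), "rvec" (rotation vector, rad) and "tvec" (3), from world to camera coordinates, as OpenCV has them; the wrist camera has in their place "T_tool_cam" (4x4, takes a point from camera to tool coordinates, whose origin is the TCP and whose axes are the tool frame's). Camera axes: x right, y down, z forward; pixel columns grow to the right and rows downward; lengths in mm; the calibration is good to about 2 mm. A picture is of the moment at which its call begins: read the wrist's pose just before it. camera_params takes no time and is no camera call.
- close_job(): hands the job in, once; it reports no verdict.
The state is a dict: "t": time; "qpos": joint angles; "qvel": joint speeds; "joint_torque": joint torques, N m; "ee_pos": TCP position; "orientation": TCP orientation; "ft_force": force on the tool from outside, world axes, zero at the start; "moment": the same for the moment, N m; "width": finger opening in mm.
Only numpy, scipy, OpenCV 4.12 (cv2) and the standard library are available. Lean on these libraries where they do the work, as an engineer would, in place of code of your own. Each camera call takes 0.05 s, during which the arm holds its last target.

TASK

Load the stone cassette into the gem reader: with a fingertip on its orange pad, press the cassette down firmly against its sprung bed so that its nose clears the blue gate bar, and keep pressing while you slide it under the brass leaf spring until its nose is fully home against the reader. Then take the hand away. Do not ram it against the bar, do not grasp, lift or tip it, and leave the other things on the desk where they are.

Things in the scene. Friction and masses are not known exactly. Their poses are not given: they have to be found in the camera images.
- dock: Fixed dock of the gem reader, 325 x 130 mm. Origin: on the table, on the lane's centre line, below the gate bar; +x is the sliding direction (level), z up. Lane from x = -159 to +42 mm, 100 mm wide between aluminium walls with tops 28 mm above the table. White reader housing from x = +42 to +159 mm, 58 mm high. Place and yaw vary.
- gate (a point): Middle of the underside of the blue gate bar, 34 mm above the dock's origin. The bar spans the whole lane, 10 mm thick (x = -5 to +5 mm in the dock's frame), top 44 mm above the table; posts at y = +-55 mm.
- stop (a point): Middle of the reader's front face that stops the cassette's nose: x = +42 mm in the dock's frame, 24 mm above the table. The face is upright and as wide as the lane.
- cassette: Loose black slab, 100 (x) x 96 (y) x 16 mm, 0.13 to 0.25 kg, slick underside, in the lane on the green bed. Origin: centre of the underside; +x points to its nose, as the dock's +x. It starts 70 to 98 mm behind the dock's origin, underside 24 mm above the table: its top (40 mm) is 6 mm too high for the gate bar. Fully home its origin is at x = -8 mm in the dock's frame.
- pad (a point): Where the finger presses: on top of the cassette's flat orange pad, x = -28 mm, y = 0, z = 16 mm in its frame. An orange ridge, 70 mm wide and 4 mm high, crosses the top at x = -8 to -14 mm; the fingertip can push against its rear face. The top is flat from there to the rear edge (x = -50 mm). With the cassette home the pad point is 36 mm behind the dock's origin.
- bed (a joint): Travel of the green sprung bed under the cassette (m): 0 up, 0.012 fully down (hard stop). It stays level and the cassette sinks with it. Spring 5 N at the top, plus 1 N per mm (about 11 N on the finger at 9.5 mm). Over 0.006 the cassette clears the gate bar; 0.009 to 0.011 is best. Let go under the bar, the cassette is clamped up against it, the bed at about 0.006.
- leaf (a joint): Angle of the brass leaf spring (rad): two strips at y = +-26 mm, hinged at the gate bar 37 mm above the table, slanting down towards the reader, tips 25 mm beyond the bar, 25 mm above the table. 0 at rest; about 0.2 to 0.4 when the cassette has lifted it. It drags on the cassette with a few newtons.
- gem_case_a: Loose black gem case, 58 x 58 x 22 mm, with a clear stone, beside the dock; origin: centre of its underside. Leave alone.
- gem_case_b: Loose black gem case, 58 x 58 x 22 mm, with a red stone, beside the dock; origin: centre of its underside. Leave alone.
- loupe: Loose steel loupe, 34 x 26 x 26 mm, beside the dock; origin: centre of its underside. Leave alone.
- tweezers: Loose steel tweezers, 140 mm long, lying on the desk to the left; origin: centre of the underside. Leave alone.
- weight: Loose brass calibration weight, 32 mm in diameter, 48 mm high, on the desk to the left; origin: centre of its underside. Leave alone.
Not all that is in view belongs to the job. What is shaped like the cassette but red or turquoise is not meant.

How it is judged (in metres and radians):
On the way:
1. the fingers press the cassette down on its bed while its nose is still in front of the gate bar (value of joint bed above 0.005 m and contact force between the fingers and cassette above 4 N and x of cassette in the frame of dock below -0.048 m), for 0.05 s.
At the end, for the whole second after the job is handed in: The cassette lies at rest and level in the lane with its nose within 3 mm of the reader's face, under the gate bar (bed held down at least 4.5 mm) and under the lifted leaf spring (over 0.1 rad) (x of cassette in the frame of dock between -0.011 and -0.005 m and y of cassette in the frame of dock between -0.005 and 0.005 m and z of cassette in the frame of dock below 0.0205 m and value of joint bed above 0.0045 m and value of joint leaf above 0.1 rad and angle between cassette's own z axis and vertical below 0.06 rad and linear speed of cassette below 0.01 m/s); the robot touches nothing.
It fails at once if the fingers force the cassette with over 60 N while its nose is not yet under the gate bar (rammed against the bar) (contact force between the fingers and cassette above 60 N and x of cassette in the frame of dock below -0.045 m).
It fails at once if the cassette is lifted more than 10 mm off its starting height (z of cassette in the frame of dock above 0.034 m).
It fails at once if the cassette is tipped by more than 0.2 rad (angle between cassette's own z axis and vertical above 0.2 rad).
It fails at once if a bystander is moved by more than 15 mm (distance of any of gem_case_a, gem_case_b, loupe, tweezers, weight from where it was at the start of the episode above 0.015 m).
It also fails if it takes over 34 s, if anything falls off the work surface, if the arm or the gripper's body presses on something with over 40 N, if the wrist force passes 120 N, or if a joint passes its speed limit or range.

## Working session

There is one attempt and no reset: what is moved stays moved. The work goes in short steps, Python scripts to look and compute and a tool call to move; the robot and the scene stay as the last step left them, time stands still between calls to the robot, and variables do not carry over. Pictures are saved under pics/ and viewed, and the job is handed in when it is done.

Besides the shell and the picture viewer there is one more tool, called after ">>>" by a JSON object that holds its "fn" and its "kwargs". apply_moves: Moves the arm, as the interface text tells. Its arguments: {"type":"object","properties":{"increments":{"type":"array"}},"required":["increments"]}

```bash
mkdir -p pics
python3 - <<'E'
from workcell import status,get_image,camera_params
import cv2
print(status.get_obs())
for n in("scene","top","wrist"):
    cv2.imwrite(f"pics/{n}0.png",get_image(n)[:,:,::-1]); print(n,camera_params(n))
E
```

```text
{'t': 0.0, 'qpos': array([-1.36600549e+00,  4.23834827e-01,  1.63069033e+00, -4.43207843e-06,
        1.08860167e+00, -1.90109805e-02]), 'qvel': array([-0.00201877, -0.00054139, -0.00023809,  0.00021532,  0.00060752,
       -0.00046927]), 'joint_torque': array([-3.09188828e-03, -5.44631052e+01, -2.73668557e+01,  6.40878431e-02,
        2.27732747e-02, -9.49729861e-05]), 'ee_pos': array([ 138.61725254, -608.87285255,  229.90531801]), 'orientation': array([ 1.0437607 ,  1.30800139, -1.04212786]), 'ft_force': array([-0.0009776 , -0.20520767, -0.20516735]), 'moment': array([0.01103515, 0.06259344, 0.02288345]), 'width': 87.4996328072962}
scene {'camera_matrix': array([[453.01308245,   0.        , 326.31436423],
       [  0.        , 453.01308245, 201.67917418],
       [  0.        ,   0.        ,   1.        ]]), 'rvec': array([ 1.06338329,  2.50248084, -0.95300661]), 'tvec': array([ 242.93919062, -299.38579945, 1377.79481741])}
top {'camera_matrix': array([[456.9493256 ,   0.        , 313.99390452],
       [  0.        , 456.9493256 , 200.23200306],
       [  0.        ,   0.        ,   1.        ]]), 'rvec': array([ 2.17352946, -2.1524167 ,  0.11203944]), 'tvec': array([ 142.63400844,  524.55723375, 1081.35923768])}
wrist {'camera_matrix': array([[321.94628765,   0.        , 316.03131129],
       [  0.        , 321.94628765, 198.01975635],
       [  0.        ,   0.        ,   1.        ]]), 'T_tool_cam': array([[-8.46689370e-05, -2.75245791e-01,  9.61373885e-01,
        -1.54110916e+02],
       [-3.43484931e-05, -9.61373887e-01, -2.75245795e-01,
         7.46603431e+01],
       [ 9.99999996e-01, -5.63265131e-05,  7.19442270e-05,
         4.32459323e-01],
       [ 0.00000000e+00,  0.00000000e+00,  0.00000000e+00,
         1.00000000e+00]])}
```

View pics/scene0.png

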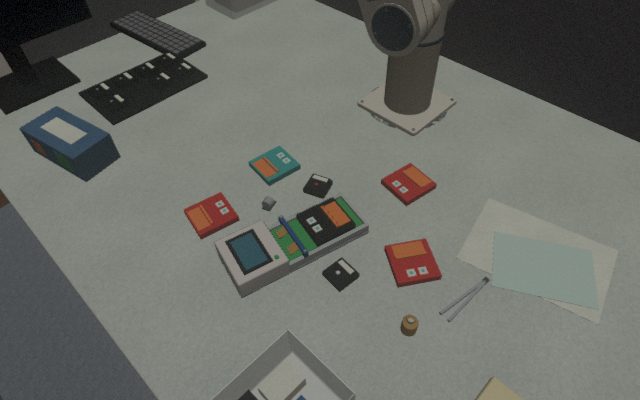

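View pics/top0.png

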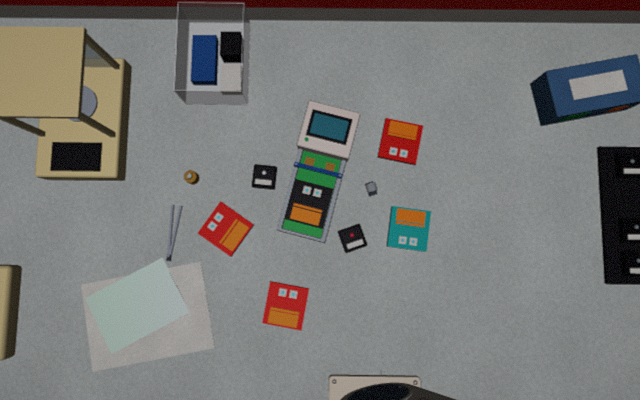

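View pics/wrist0.png

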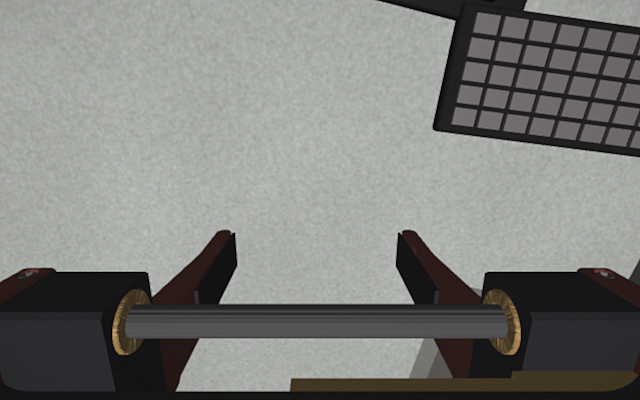

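The top view shows the dock at about (320,170) with its nose towards the top. The cassette pad is at about (306,214), the blue bar near (318,170) and the housing at (328,130).

```bash
cat > h.py <<'E'
import numpy as np,cv2
from scipy.spatial.transform import Rotation as R
from workcell import status,get_image,camera_params
def cam(name,obs=None):
    p=camera_params(name);K=p['camera_matrix']
    if name=='wrist':
        T=np.eye(4);T[:3,:3]=R.from_rotvec(obs['orientation']).as_matrix();T[:3,3]=obs['ee_pos']
        W=T@p['T_tool_cam'];return K,W[:3,:3],W[:3,3]
    r=R.from_rotvec(np.ravel(p['rvec'])).as_matrix();return K,r.T,-r.T@np.ravel(p['tvec'])
def ray(c,uv,z):
    K,Rw,o=c;uv=np.atleast_2d(uv).astype(float)
    d=np.c_[uv,np.ones(len(uv))]@np.linalg.inv(K).T@Rw.T
    return o+d*((z-o[2])/d[:,2])[:,None]
def proj(c,P):
    K,Rw,o=c;q=(np.atleast_2d(P)-o)@Rw@K.T;return q[:,:2]/q[:,2:]
E
python3 - <<'E'
from h import *
im=cv2.imread('pics/top0.png');c=cam('top')
hsv=cv2.cvtColor(im,cv2.COLOR_BGR2HSV)
roi=np.zeros(im.shape[:2],np.uint8);roi[100:245,275:362]=255
def m(lo,hi): return cv2.inRange(hsv,lo,hi)&roi
for n,lo,hi,z in(("orange",(8,150,120),(22,255,255),40),("blue",(105,100,40),(125,255,255),44),("green",(50,120,50),(75,255,255),24),("white",(0,0,180),(40,40,255),58)):
    k=m(np.array(lo),np.array(hi));N,l,s,ct=cv2.connectedComponentsWithStats(k)
    for i in range(1,N):
        if s[i,4]<15: continue
        pts=np.argwhere(l==i)[:,::-1].astype(np.float32)
        r=cv2.minAreaRect(pts);b=ray(c,cv2.boxPoints(r),z)
        print(n,s[i,4],ct[i].round(1),ray(c,ct[i],z).round(1),"rect",ray(c,r[0],z).round(1), b[:,:2].round(1).tolist())
cv2.imwrite('pics/crop1.png',cv2.resize(im[95:250,265:400],None,fx=3.8,fy=3.8,interpolation=cv2.INTER_CUBIC))
E
```

```text
orange 47 [308.9 161. ] [[617.7 160.9  40. ]] rect [[617.9 161.   40. ]] [[612.2, 171.0], [627.0, 168.3], [623.6, 150.9], [608.9, 153.7]]
orange 44 [329.8 166.2] [[605.3 110.3  40. ]] rect [[605.5 110.2  40. ]] [[601.3, 120.8], [615.3, 116.3], [609.8, 99.5], [595.8, 104.1]]
orange 440 [305.6 214.3] [[487.8 167.5  40. ]] rect [[488.7 167.4  40. ]] [[478.3, 206.0], [515.8, 197.3], [499.2, 128.7], [461.9, 137.6]]
blue 161 [317.6 169.4] [[596.5 139.8  44. ]] rect [[596.3 139.3  44. ]] [[606.4, 197.6], [615.6, 195.3], [586.4, 81.1], [577.2, 83.5]]
green 336 [320.4 159.9] [[623.7 133.   24. ]] rect [[621.1 133.9  24. ]] [[617.7, 184.0], [648.0, 176.7], [624.5, 83.8], [594.4, 91.3]]
green 480 [315.5 177.6] [[579.5 144.6  24. ]] rect [[579.5 144.2  24. ]] [[576.2, 194.4], [606.2, 187.2], [582.8, 94.0], [552.9, 101.5]]
green 386 [302.2 227.8] [[456.2 175.7  24. ]] rect [[456.2 175.7  24. ]] [[456.6, 225.1], [479.5, 219.5], [455.9, 126.3], [433.0, 132.2]]
```

View pics/crop1.png

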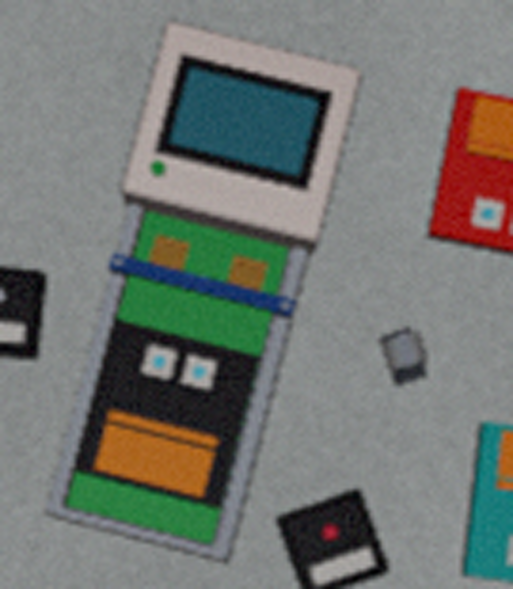

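Run:
```python
from h import *
o=status.get_obs();M=R.from_rotvec(o['orientation']).as_matrix();print(M.round(3))
yaw=np.radians(-14.3)
dx=np.array([np.cos(yaw),np.sin(yaw),0])
for s in(1,-1):
    y=s*dx;x=np.array([0,0,-1.]);z=np.cross(x,y)
    T=np.c_[x,y,z];print(s,np.degrees(R.from_matrix(M.T@T).as_rotvec()).round(2))
```

```text
[[-0.     0.975  0.222]
 [ 0.001  0.222 -0.975]
 [-1.     0.    -0.001]]
1 [ 2.712e+01 -6.000e-02  1.000e-02]
-1 [-1.5288e+02 -2.0000e-02 -9.0000e-02]
```

>>> {"fn": "apply_moves", "kwargs": {"increments": [[255, 0, 0, 0, 6.8, 0, 0], [255, 0, 0, 0, 6.8, 0, 0], [255, 0, 0, 0, 6.8, 0, 0], [255, 0, 0, 0, 6.7, 0, 0], [255, 0, 10, -50, 0, 0, 0], [255, 0, 10, -50, 0, 0, 0], [255, 0, 10, -50, 0, 0, 0], [255, 0, 10, -50, 0, 0, 0]]}}

```text
t: 1.15
ee_pos: [227.2, -423.9, 230.5]
orientation: [1.391, 1.081, -1.391]
ft_force: [0.5, -0.7, 0.4]
width: 11.1
```

>>> {"fn": "apply_moves", "kwargs": {"increments": [[255, 0, 10, -50, 0, 0, 0], [255, 0, 10, -50, 0, 0, 0], [255, 0, 10, -50, 0, 0, 0], [255, 0, 10, -50, 0, 0, 0], [255, 0, 10, -50, 0, 0, 0], [255, 0, 10, -50, 0, 0, 0], [255, 0, 10, -50, 0, 0, 0], [255, 0, 10, -50, 0, 0, 0]]}}

```text
t: 2.15
ee_pos: [403.5, -55.9, 230.8]
orientation: [1.39, 1.081, -1.39]
ft_force: [1.2, -0.5, -0.5]
width: 0.3
```

>>> {"fn": "apply_moves", "kwargs": {"increments": [[255, 0, 10, -50, 0, 0, 0], [255, 0, 10, -50, 0, 0, 0], [255, 0, 10, -50, 0, 0, 0], [255, 0, 10, -50, 0, 0, 0], [255, 0, 10, -36, 0, 0, 0], [255, 0, 0, 0, 0, 0, 0], [255, 0, 0, 0, 0, 0, 0], [255, 0, 0, 0, 0, 0, 0]]}}

```text
t: 3.15
ee_pos: [509.0, 157.9, 230.6]
orientation: [1.391, 1.081, -1.392]
ft_force: [-0.3, 0.1, -0.2]
width: 0.6
```

Run:
```python
from h import *
o=status.get_obs();print(o['t'],o['ee_pos'],o['qpos'],o['ft_force'],o['width']);print(R.from_rotvec(o['orientation']).as_matrix().round(3))
im=get_image('wrist')[:,:,::-1].copy();cv2.imwrite('pics/w1.png',im);np.save('w1.npy',np.r_[o['ee_pos'],o['orientation']])
```

```text
3.15 [509.02977603 157.90015781 230.57543542] [ 2.78473953e-01  2.89033989e-01  1.83283924e+00 -3.62482182e-05
  1.02041573e+00  2.09954499e+00] [-0.29096563  0.06485345 -0.22257868] 0.5522091837497699
[[-0.001  0.969 -0.248]
 [-0.    -0.248 -0.969]
 [-1.    -0.001  0.   ]]
```

View pics/w1.png

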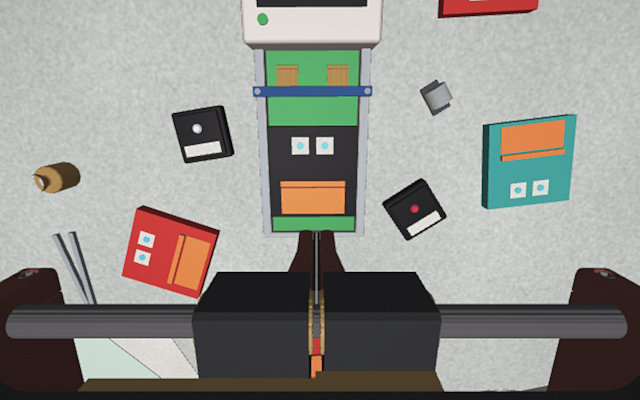

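The wrist view shows the lane upright: the bar is at row 91, the cassette spans rows 126–216, its pad is at (313,198) and the closed fingertips are at (317,232). Next I measure these features.

Run:
```python
from h import *
p=np.load('w1.npy');c=cam('wrist',dict(ee_pos=p[:3],orientation=p[3:]))
im=cv2.imread('pics/w1.png');hsv=cv2.cvtColor(im,cv2.COLOR_BGR2HSV)
roi=np.zeros(im.shape[:2],np.uint8);roi[40:233,240:385]=255
for n,lo,hi,z in(("orange",(5,110,120),(22,255,255),40),("blue",(105,100,40),(125,255,255),44),("green",(45,80,50),(80,255,255),24)):
    k=cv2.inRange(hsv,np.array(lo),np.array(hi))&roi;N,l,s,ct=cv2.connectedComponentsWithStats(k)
    for i in range(1,N):
        if s[i,4]<60: continue
        pts=np.argwhere(l==i)[:,::-1].astype(np.float32)
        r=cv2.minAreaRect(pts);b=cv2.boxPoints(r);P=ray(c,b,z)[:,:2]
        print(n,s[i],'ctr',ray(c,r[0],z)[0,:2].round(1),r[2]); 
        e=P-np.roll(P,1,0);L=np.hypot(*e.T);j=L.argmax();print('  L',L.round(1),'dir',np.degrees(np.arctan2(e[:,1],e[:,0])).round(1))
cv2.imwrite('pics/w1c.png',cv2.resize(im[40:240,235:395],None,fx=3,fy=3,interpolation=cv2.INTER_CUBIC))
# predicted projections, dock guess
yaw=np.radians(-14.3);D=np.array([[np.cos(yaw),-np.sin(yaw)],[np.sin(yaw),np.cos(yaw)]])
def W(x,y,z): return np.r_[D@[x,y]+[596.4,139.6],z]
for q in((-159,-50,24),(-159,50,24),(0,-55,44),(0,55,44),(42,-65,58),(42,65,58)): print(q,proj(c,W(*q)).round(1))
```

```text
orange [277  65  21  21 428] ctr [617.4 159.4] 90.0
  L [18.8 19.9 18.8 20.2] dir [ -16.3 -104.3  164.7   75.7]
orange [327  65  21  21 421] ctr [605.  110.8] 90.0
  L [18.8 19.9 18.8 20.2] dir [ -13.8 -104.3  167.2   75.7]
orange [ 280  181   65   33 2109] ctr [488.  167.1] 90.0
  L [37.  70.2 37.  72.2] dir [ -16.1 -104.3  167.    75.6]
blue [ 253   86  119   11 1022] ctr [596.2 138.9] 90.0
  L [  9.6 118.1   9.6 119.1] dir [ -17.4 -104.3  168.4   75.7]
green [ 266   50   93   36 2359] ctr [619.7 133.1] 90.0
  L [34.1 94.7 34.1 97.4] dir [ -16.8 -104.3  167.7   75.7]
green [ 267   96   91   30 2615] ctr [577.7 144. ] 90.0
  L [30.3 96.1 30.3 98.5] dir [ -16.7 -104.3  167.7   75.7]
green [ 273  216   81   15 1189] ctr [452.2 175.3] 90.0
  L [17.8 94.7 17.8 96. ] dir [ -16.5 -104.4  167.5   75.6]
(-159, -50, 24) [[353.8 231.1]]
(-159, 50, 24) [[270.5 231.2]]
(0, -55, 44) [[366.1  91. ]]
(0, 55, 44) [[256.6  91. ]]
(42, -65, 58) [[381.   42.6]]
(42, 65, 58) [[240.8  42.7]]
```

View pics/w1c.png

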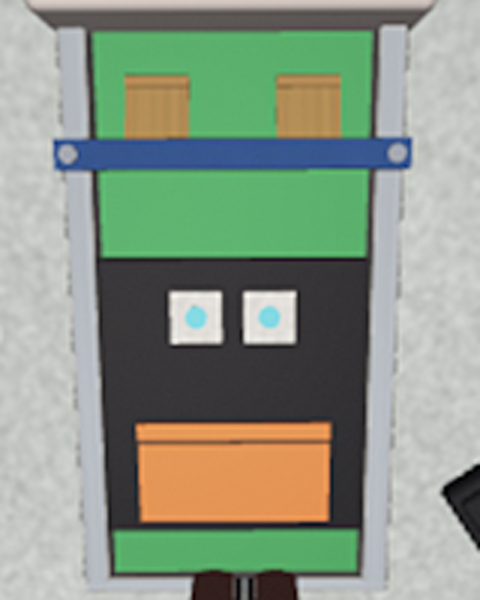

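Run:
```python
from h import *
p=np.load('w1.npy');c=cam('wrist',dict(ee_pos=p[:3],orientation=p[3:]))
yaw=np.radians(-14.3);D=np.array([[np.cos(yaw),-np.sin(yaw)],[np.sin(yaw),np.cos(yaw)]])
O=np.array([596.2,139.1])
for n,v,z in(("nose",126,40),("ridge front",181,44),("ridge rear",187,44),("pad rear",213.7,40),("rear",216,40),("lane end",231.5,24),("bar f",86,44),("bar r",96.5,44),("housing low",49.5,24)):
    q=D.T@(ray(c,(313,v),z)[0,:2]-O);print(n,q.round(1))
print("tcp",D.T@(p[:2]-O))
```

```text
nose [-34.5  -1. ]
ridge front [-92.6  -0.8]
ridge rear [-99.3  -0.8]
pad rear [-131.4   -0.7]
rear [-134.1   -0.7]
lane end [-159.4   -0.5]
bar f [ 4.8 -1.2]
bar r [-5.2 -1.1]
housing low [41.5 -1.1]
tcp [-89.11293876  -3.31331059]
```

>>> {"fn": "apply_moves", "kwargs": {"increments": [[255, 20, -11, -3.5, 0, 0, 0], [255, 40, -11, 0, 0, 0, 0], [255, 40, 0, 0, 0, 0, 0], [255, 40, 0, 0, 0, 0, 0], [255, 22, 0, 0, 0, 0, 0], [255, 8, 0, 0, 0, 0, 0], [255, 0, 0, 0, 0, 0, 0], [255, 0, 0, 0, 0, 0, 0]]}}

```text
t: 4.2
ee_pos: [490.0, 167.7, 61.7]
orientation: [1.392, 1.08, -1.389]
ft_force: [0.5, 0.8, 0.6]
width: 0.5
```

```bash
cat > st.py <<'E'
from h import *
import sys
yaw=np.radians(-14.3);D=np.array([[np.cos(yaw),-np.sin(yaw)],[np.sin(yaw),np.cos(yaw)]]);O=np.array([596.2,139.1])
o=status.get_obs();print(round(o['t'],2),"dock xy",(D.T@(o['ee_pos'][:2]-O)).round(1),"tip z",round(o['ee_pos'][2]-8,1),"F dock",(D.T@o['ft_force'][:2]).round(1),round(o['ft_force'][2],1))
if len(sys.argv)>1:
    im=get_image('wrist')[:,:,::-1];cv2.imwrite(f'pics/{sys.argv[1]}.png',im)
    im=get_image('scene')[150:310,200:400,::-1];cv2.imwrite(f'pics/{sys.argv[1]}s.png',cv2.resize(im,None,fx=3.5,fy=3.5,interpolation=cv2.INTER_CUBIC))
E
python3 st.py a1
```

```text
4.2 dock xy [-110.     1.5] tip z 53.7 F dock [0.2 0.9] 0.6
```

View pics/a1.png

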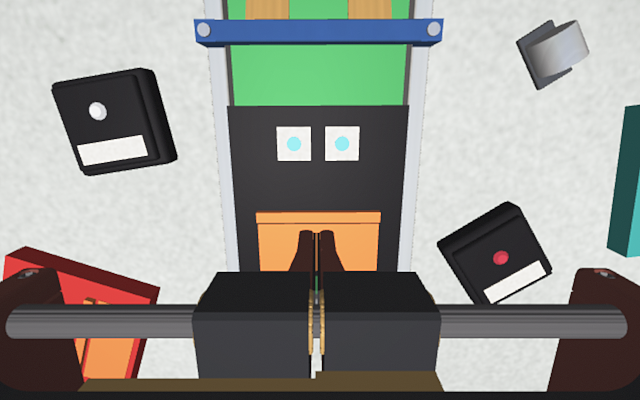

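View pics/a1s.png

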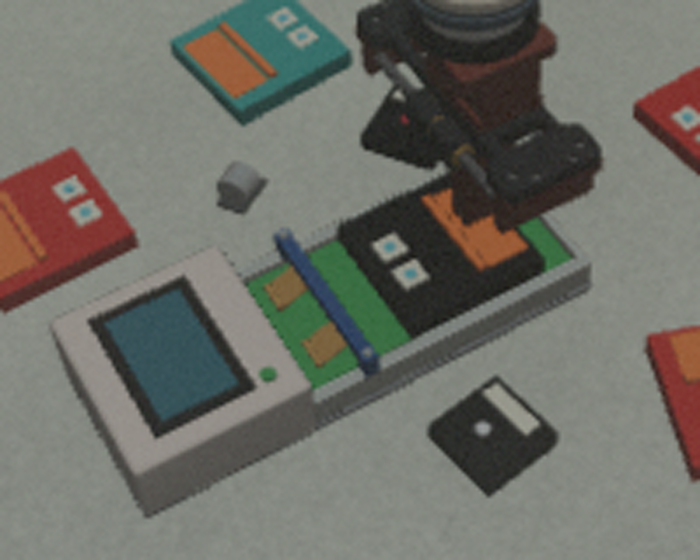

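The fingers hover centred over the pad at (317,240), with the tip at z≈53 mm, just behind the ridge. Now I press in steps.

>>> {"fn": "apply_moves", "kwargs": {"increments": [[255, 5, -1, 1, 0, 0, 0], [255, 4, 0, 0, 0, 0, 0], [255, 2, 0, 0, 0, 0, 0], [255, 2, 0, 0, 0, 0, 0], [255, 2, 0, 0, 0, 0, 0], [255, 2, 0, 0, 0, 0, 0], [255, 0, 0, 0, 0, 0, 0], [255, 0, 0, 0, 0, 0, 0]]}}

```text
t: 5.3
ee_pos: [487.9, 167.0, 43.9]
orientation: [1.39, 1.081, -1.39]
ft_force: [-2.6, -0.2, 7.4]
width: 0.6
```

```bash
python3 st.py
```

```text
5.3 dock xy [-111.8    0.2] tip z 35.9 F dock [-2.5 -0.9] 7.4
```

>>> {"fn": "apply_moves", "kwargs": {"increments": [[255, 2, 0, 0, 0, 0, 0], [255, 1, 0, 0, 0, 0, 0], [255, 1, 0, 0, 0, 0, 0], [255, 1, 0, 0, 0, 0, 0], [255, 0, 0, 0, 0, 0, 0], [255, 0, 0, 0, 0, 0, 0], [255, 0, 0, 0, 0, 0, 0], [255, 0, 0, 0, 0, 0, 0]]}}

```text
t: 6.3
ee_pos: [488.1, 167.0, 39.3]
orientation: [1.391, 1.081, -1.39]
ft_force: [-3.2, -0.3, 10.9]
width: 0.6
```

```bash
python3 st.py a2
```

```text
6.3 dock xy [-111.7    0.3] tip z 31.3 F dock [-3.1 -1.1] 10.9
```

View pics/a2.png

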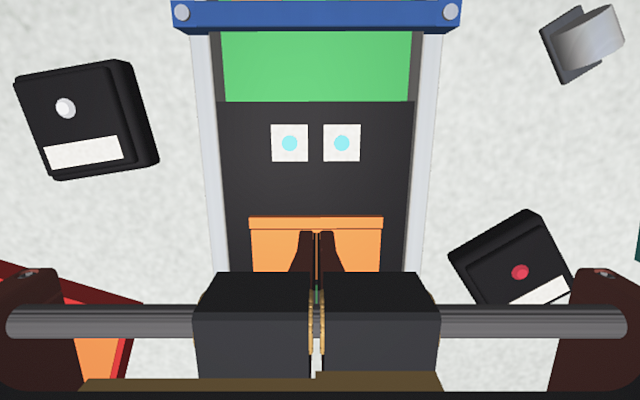

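View pics/a2s.png

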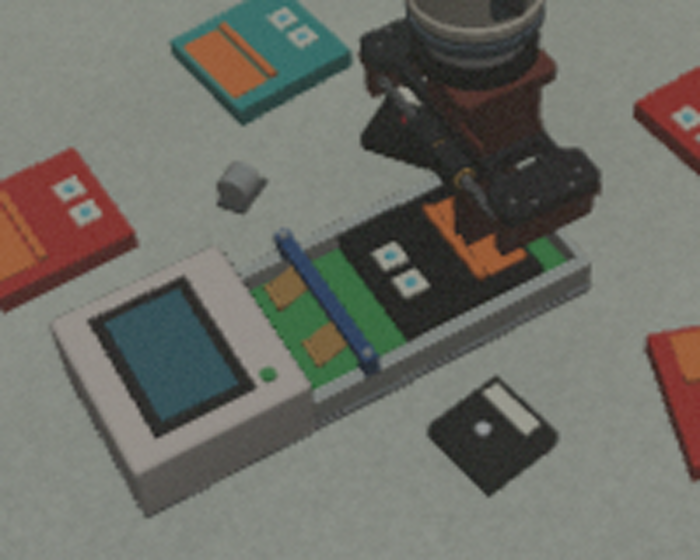

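>>> {"fn": "apply_moves", "kwargs": {"increments": [[255, 0.3, 1, 0, 0, 0, 0], [255, 0, 3, 0, 0, 0, 0], [255, 0, 4, 0, 0, 0, 0], [255, 0, 4, 0, 0, 0, 0], [255, 0, 4, 0, 0, 0, 0], [255, 0, 4, 0, 0, 0, 0], [255, 0, 4, 0, 0, 0, 0], [255, 0, 0, 0, 0, 0, 0]]}}

```text
t: 7.4
ee_pos: [512.1, 161.3, 39.3]
orientation: [1.392, 1.08, -1.389]
ft_force: [-1.4, -0.5, 11.1]
width: 0.1
```

```bash
python3 st.py a3
```

```text
7.4 dock xy [-86.9   0.7] tip z 31.3 F dock [-1.2 -0.9] 11.1
```

View pics/a3.png

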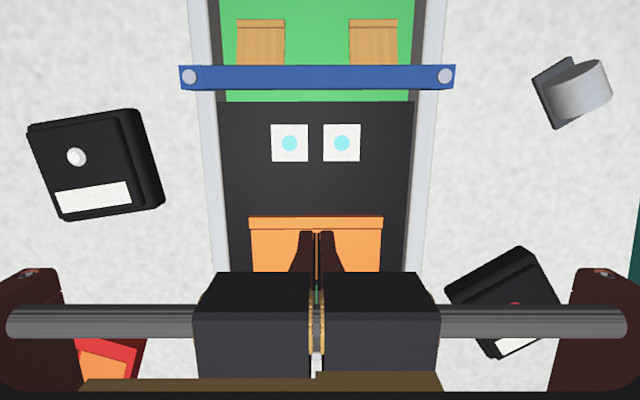

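The cassette rides along with the fingertip without slipping, since the ridge stays at row 216, and its nose is just before the bar.

>>> {"fn": "apply_moves", "kwargs": {"increments": [[255, 0.3, 2, 0, 0, 0, 0], [255, 0, 3, 0, 0, 0, 0], [255, 0, 3, 0, 0, 0, 0], [255, 0, 3, 0, 0, 0, 0], [255, 0, 3, 0, 0, 0, 0], [255, 0, 3, 0, 0, 0, 0], [255, 0, 3, 0, 0, 0, 0], [255, 0, 0, 0, 0, 0, 0]]}}

```text
t: 8.5
ee_pos: [531.4, 156.4, 39.0]
orientation: [1.392, 1.08, -1.389]
ft_force: [-2.8, -0.1, 10.6]
width: 0.5
```

```bash
python3 st.py a4
```

```text
8.5 dock xy [-67.1   0.7] tip z 31.0 F dock [-2.6 -0.8] 10.6
```

View pics/a4.png

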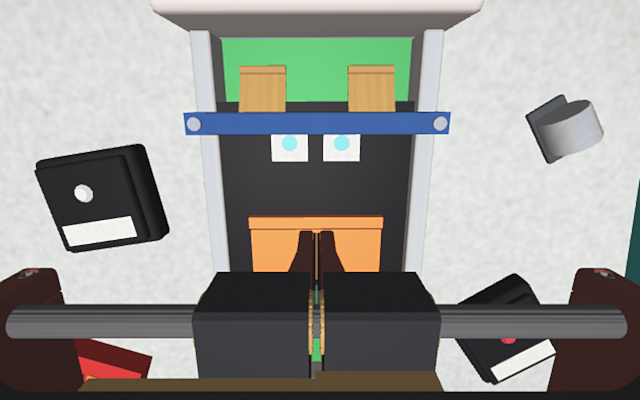

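The nose is now under the bar at row 102, and there is still no slip. I keep sliding.

>>> {"fn": "apply_moves", "kwargs": {"increments": [[255, 0.3, 2, 0, 0, 0, 0], [255, 0, 3, 0, 0, 0, 0], [255, 0, 3, 0, 0, 0, 0], [255, 0, 3, 0, 0, 0, 0], [255, 0, 3, 0, 0, 0, 0], [255, 0, 3, 0, 0, 0, 0], [255, 0, 3, 0, 0, 0, 0], [255, 0, 0, 0, 0, 0, 0]]}}

```text
t: 9.6
ee_pos: [549.6, 151.3, 38.2]
orientation: [1.39, 1.081, -1.391]
ft_force: [-3.3, 0.5, 9.4]
width: 0.3
```

```bash
python3 st.py a5
```

```text
9.6 dock xy [-48.1   0.3] tip z 30.2 F dock [-3.4 -0.3] 9.4
```

View pics/a5.png

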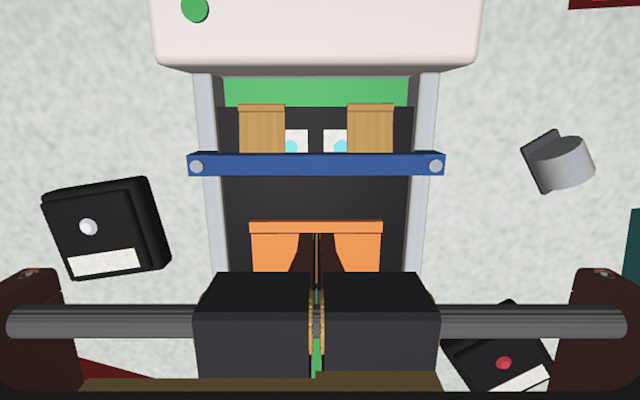

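The leaf strips are lifted over the cassette. The finger has slipped slightly towards the ridge, which moved from row 216 to 221, so the ridge will now drive it.

>>> {"fn": "apply_moves", "kwargs": {"increments": [[255, 0, 2, 0, 0, 0, 0], [255, 0, 2, 0, 0, 0, 0], [255, 0, 2, 0, 0, 0, 0], [255, 0, 2, 0, 0, 0, 0], [255, 0, 2, 0, 0, 0, 0], [255, 0, 2, 0, 0, 0, 0], [255, 0, 1, 0, 0, 0, 0], [255, 0, 0, 0, 0, 0, 0]]}}

```text
t: 10.7
ee_pos: [562.3, 148.2, 38.3]
orientation: [1.39, 1.081, -1.391]
ft_force: [-4.2, 0.5, 9.4]
width: 0.3
```

```bash
python3 st.py a6
```

```text
10.7 dock xy [-35.1   0.4] tip z 30.3 F dock [-4.2 -0.5] 9.4
```

View pics/a6.png

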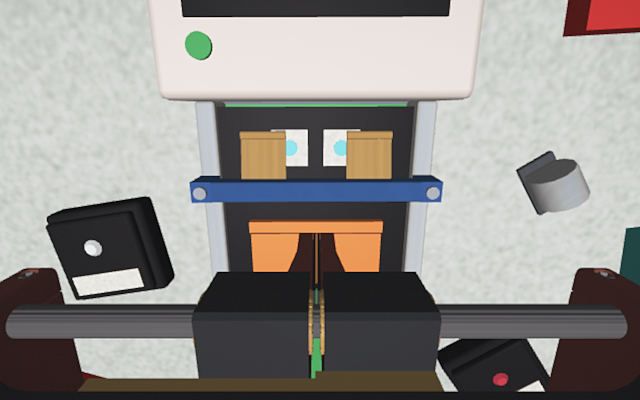

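A few mm remain: a thin green strip shows at row 104.

>>> {"fn": "apply_moves", "kwargs": {"increments": [[255, 0, 1, 0, 0, 0, 0], [255, 0, 1, 0, 0, 0, 0], [255, 0, 0.5, 0, 0, 0, 0], [255, 0, 0.5, 0, 0, 0, 0], [255, 0, 0.5, 0, 0, 0, 0], [255, 0, 0, 0, 0, 0, 0], [255, 0, 0, 0, 0, 0, 0], [255, 0, 0, 0, 0, 0, 0]]}}

```text
t: 11.8
ee_pos: [564.8, 147.5, 38.1]
orientation: [1.389, 1.082, -1.392]
ft_force: [-6.0, 2.8, 9.3]
width: 0.8
```

```bash
python3 st.py a7
```

```text
11.8 dock xy [-32.5   0.4] tip z 30.1 F dock [-6.6  1.2] 9.3
```

View pics/a7.png

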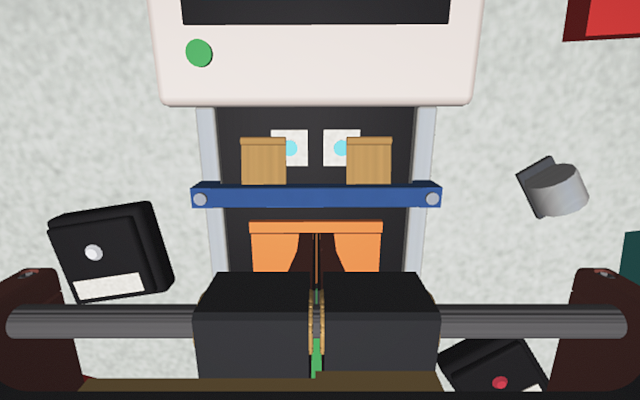

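>>> {"fn": "apply_moves", "kwargs": {"increments": [[255, 0, 0.5, 0, 0, 0, 0], [255, 0, 0.5, 0, 0, 0, 0], [255, 0, 0.5, 0, 0, 0, 0], [255, 0, 0.5, 0, 0, 0, 0], [255, 0, 0, 0, 0, 0, 0], [255, 0, 0, 0, 0, 0, 0], [255, 0, 0, 0, 0, 0, 0], [255, 0, 0, 0, 0, 0, 0]]}}

```text
t: 12.9
ee_pos: [565.0, 147.4, 37.8]
orientation: [1.388, 1.085, -1.395]
ft_force: [-10.6, 6.1, 11.8]
width: 0.5
```

```bash
python3 st.py a8;  python3 - <<'E'
from h import *
o=status.get_obs();c=cam('wrist',o)
yaw=np.radians(-14.3);D=np.array([[np.cos(yaw),-np.sin(yaw)],[np.sin(yaw),np.cos(yaw)]]);O=np.array([596.2,139.1])
im=cv2.imread('pics/a8.png')
hsv=cv2.cvtColor(im,cv2.COLOR_BGR2HSV)
for n,lo,hi in(("orange",(5,110,120),(22,255,255)),("blue",(105,100,40),(125,255,255))):
    k=cv2.inRange(hsv,np.array(lo),np.array(hi)); k[:100]=0;k[270:]=0
    r=np.where((k[:,260:285]>0).mean(1)>.7)[0];print(n,r)
    for v in (r.min(),r.max()+1):
        for z in (34.5,44): print(z,v,(D.T@(ray(c,(316,v-.5),z)[0,:2]-O)).round(1))
E
```

```text
12.9 dock xy [-32.3   0.3] tip z 29.8 F dock [-11.8   3.3] 11.8
orange [138 139 140 141 142 143 144 145 146 147 148 149 150 151 152 153 154 155
 156 157 158 159 160 161 162 163 164 165 166 167 168 169 170 171 172 173
 174 175 176 177 178 179 180 181 182 183 184 222 223 224 225 226 227 228
 229 230 231 232 233 234 235 236 237 238 239 240 241 242 243 244 245 246
 247 248 249 250 251 252 253 254 255 256 257 258 259 260 261 262 263 264
 265 266 267 268 269]
34.5 138 [28.  -0.4]
44 138 [28.9 -0.4]
34.5 270 [-42.9  -0.4]
44 270 [-37.6  -0.4]
blue [186 187 188 189 190 191 192 193 194 195 196 197 198 199 200 201 202 203
 204 205 206 207]
34.5 186 [ 4.1 -0.4]
44 186 [ 6.5 -0.4]
34.5 208 [-7.5 -0.4]
44 208 [-4.4 -0.4]
```

View pics/a8.png

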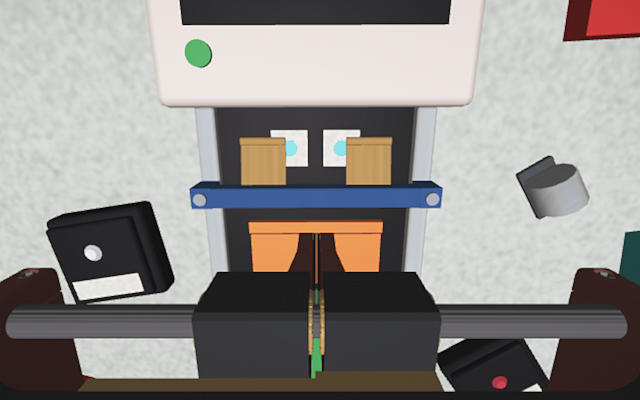

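The forward force rose to 12 N with no further motion, so the nose is home against the reader. I lift straight up slowly, keeping the forward push until the finger unloads.

>>> {"fn": "apply_moves", "kwargs": {"increments": [[255, -1, 0, 0, 0, 0, 0], [255, -1, 0, 0, 0, 0, 0], [255, -1, 0, 0, 0, 0, 0], [255, -1, 0, 0, 0, 0, 0], [255, -1, 0, 0, 0, 0, 0], [255, -1, 0, 0, 0, 0, 0], [255, 0, 0, 0, 0, 0, 0], [255, 0, 0, 0, 0, 0, 0]]}}

```text
t: 14.0
ee_pos: [564.8, 146.9, 42.6]
orientation: [1.387, 1.084, -1.396]
ft_force: [-6.9, 4.0, 0.2]
width: 0.5
```

```bash
python3 st.py a9
```

```text
14.0 dock xy [-32.3  -0.2] tip z 34.6 F dock [-7.7  2.1] 0.2
```

View pics/a9.png

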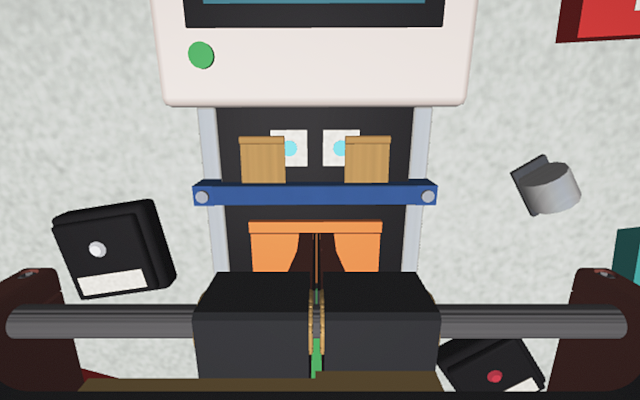

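The cassette is clamped and the vertical load is 0. I back off from the ridge, then rise.

>>> {"fn": "apply_moves", "kwargs": {"increments": [[255, -0.5, -1, 0, 0, 0, 0], [255, -0.5, -2, 0, 0, 0, 0], [255, -2, -2, 0, 0, 0, 0], [255, -10, -2, 0, 0, 0, 0], [255, -40, -5, 0, 0, 0, 0], [255, -50, -5, 0, 0, 0, 0], [255, -50, 0, 0, 0, 0, 0], [255, -40, -30, 0, 0, 0, 0]]}}

```text
t: 15.1
ee_pos: [524.2, 158.3, 240.2]
orientation: [1.395, 1.078, -1.387]
ft_force: [0.3, -0.4, 1.0]
width: 0.5
```

>>> {"fn": "apply_moves", "kwargs": {"increments": [[255, 0, -20, 0, 0, 0, 0], [255, 0, -20, 0, 0, 0, 0], [255, 0, 0, 0, 0, 0, 0], [255, 0, 0, 0, 0, 0, 0], [255, 0, 0, 0, 0, 0, 0], [255, 0, 0, 0, 0, 0, 0], [255, 0, 0, 0, 0, 0, 0], [255, 0, 0, 0, 0, 0, 0]]}}

```text
t: 16.1
ee_pos: [483.7, 168.0, 236.7]
orientation: [1.39, 1.081, -1.391]
ft_force: [-0.2, 0.7, 0.6]
width: 0.5
```

```bash
python3 st.py b1
python3 - <<'E'
from h import *
o=status.get_obs();c=cam('wrist',o)
yaw=np.radians(-14.3);D=np.array([[np.cos(yaw),-np.sin(yaw)],[np.sin(yaw),np.cos(yaw)]]);O=np.array([596.2,139.1])
im=cv2.imread('pics/b1.png');hsv=cv2.cvtColor(im,cv2.COLOR_BGR2HSV)
for n,lo,hi,z in(("orange",(5,110,120),(22,255,255),34),("blue",(105,100,40),(125,255,255),44),("green",(45,80,50),(80,255,255),18)):
    k=cv2.inRange(hsv,np.array(lo),np.array(hi));k[240:]=0;k[:,:230]=0;k[:,390:]=0;N,l,s,ct=cv2.connectedComponentsWithStats(k)
    for i in range(1,N):
        if s[i,4]<60: continue
        x,y,w,h=s[i,:4];q=[(D.T@(ray(c,(x+w/2-.5,v-.5),z)[0,:2]-O)).round(1) for v in(y,y+h)];print(n,s[i],q)
E
```

```text
16.1 dock xy [-116.2    0.2] tip z 228.7 F dock [-0.4  0.7] 0.6
orange [331  33  22  24 503] [array([ 29.6, -26.1]), array([  7.3, -26.6])]
orange [279  34  23  24 528] [array([28.7, 25.7]), array([ 6.4, 26.2])]
orange [282  80  69   7 481] [array([-14.8,  -0.4]), array([-21.7,  -0.4])]
orange [ 283   88   67   31 2011] [array([-22.7,  -0.4]), array([-54.4,  -0.5])]
blue [ 256   58  120   12 1221] [array([5. , 0.1]), array([-6.1,  0.1])]
green [ 274  121   85   85 6948] [array([-57.1,  -0.5]), array([-157.4,   -0.5])]
```

View pics/b1.png

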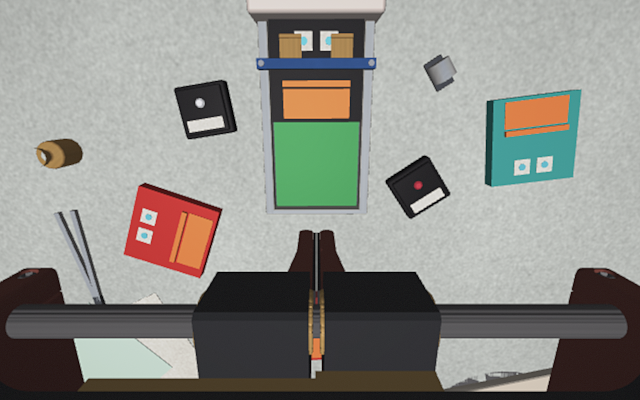

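View pics/b1s.png

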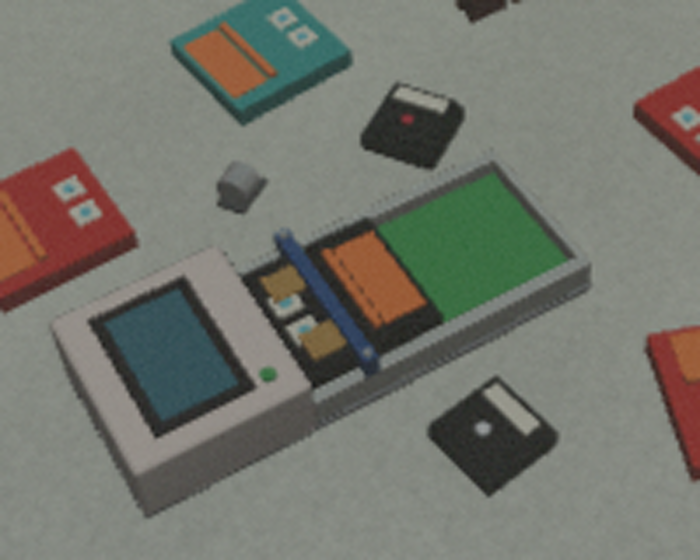

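The cassette sits home: no green shows before the reader and its rear edge is at about −57 mm (−58 when home). The leaf is lifted over it and the hand is clear.

```bash
python3 -c "
from workcell import close_job;print(close_job())"
```

```text
the job is handed in; nothing more can be done
None
```

The cassette is loaded in the gem reader with its nose against the stop, and the job is handed in. No verdict was reported.

**What I did:** I found the dock and cassette in the top and wrist images. With the closed fingertips on the orange pad I pressed the cassette down about 9 mm (about 11 N) while its nose was still in front of the bar. I then slid it under the bar and the leaf spring at constant depth. At the stop the forward force rose from 7 to 12 N with no further motion. I let it rise until it was clamped under the bar, backed off the ridge and took the hand away. The whole run took about 16 s.

**Last checks:**
- **Position:** the rear edge measured about −57 mm (−58 is exactly home), which puts the cassette's origin at about −7 to −8 mm. Sideways it was about 0.5 mm off centre.
- **Fit:** no green bed shows between nose and reader, and the leaf strips rest on top of the cassette.
- **Hand:** it is about 230 mm above the desk with no load on the wrist.
- **Bystanders:** both gem cases and the loupe look unmoved. The tweezers and the weight were never approached.

**Not measured:** bed travel and leaf angle were only inferred from the forces and pictures. The finger slipped a few mm towards the ridge when the leaf engaged, with no harm.

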